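# Pack seven turned legs in the round basket and lock it down

### The arm

A 6-joint arm with a two-finger parallel gripper is mounted at the origin on the work surface. World frame = base frame: x ahead of the robot, y to its left, z up, the work surface at z = 0. Lengths are in m, angles in rad, forces in N, time in s.
With the tool pointing down it reaches from about 0.325 to 0.75 m from the base axis. Payload 7.6 kg.
Tool frame: the origin (TCP) lies on the centre line of the jaws, within the pads' length; the fingertips stand 22 mm ahead of it and the grasp point (between the pads) lies 3 mm ahead of it (bot.tcp_to_tips is the distance from the TCP to the fingertips, in m); z points along the fingers, x is the direction in which the jaws open and shut, and the axes are right-handed (so a half turn about z gives the same grasp; the last joint's range is limited). The gripper opens to 85 mm and grips with 20 to 120 N. Pads are 22 mm wide; open, the fingers measure 114 mm over their backs; the gripper's body (76 mm by 85 mm) begins 54 mm behind the grasp point. The pads swing forward as they close: fully open they stand 13 mm farther back than shut.
Start: joints at [1.212, 0.052, 1.401, -0, 1.689, -0.07], TCP at [0.15, 0.503, 0.253] pointing down, gripper open.
Joint ranges: [-2.9, 2.9], [-0.91, 2.17], [0.12, 2.37], [-1.06, 4.2], [0.26, 2.73], [-2.93, 2.93]. Speed limits (rad/s): [2.57, 2.57, 3.01, 3.14, 3.14, 3.14].

### API

Orientations are given as a unit quaternion [w, x, y, z].
In Python, from rig import bot gives the robot as it stands. The module is installed in compiled form; this text tells all that it offers. Calls block until the motion is done:
- bot.movep(position, orientation): joint-space move of the TCP to a pose.
- bot.move_linear(position, rotation=None, vel=0.15): straight line of the TCP; rotation=None keeps the orientation; vel is the mean speed in m/s.
- bot.set_joints(angles): joint-space move.
- bot.command_gripper(opening, f_grip=None): finger opening in m; f_grip is the grip in N (None keeps the last); returns when the fingers have stopped.
- bot.wait(seconds).
- bot.inverse_kinematics(position, orientation): joint angles nearest the present ones, or None.
- bot.grab_frame(name): name is "scene" or "side" or "wrist"; returns (picture, depth): 384x512x3 uint8, red, green, blue; 384x512 float32, m along the optical axis (not along the pixel's ray), 0 where there is no reading.
- bot.get_calibration(name): a dict with "mtx" (3x3 intrinsics, pixels), "R" (3x3) and "t" (3): a world point X has camera coordinates R X + t; the wrist camera has in their place "hand_eye" (4x4, takes a point from camera to tool coordinates, whose origin is the TCP and whose axes are the tool frame's). Camera axes: x right, y down, z forward; pixel columns grow to the right and rows downward; lengths in m; the calibration is good to about 2 mm. A picture is of the moment at which its call begins: read the wrist's pose just before it. get_calibration takes no time and is no camera call.
A pose or a line that the arm cannot do raises bot.Unreachable and nothing moves.
- bot.close_job(): hands the job in, once; it reports no verdict.
Trained networks look in the newest picture that a camera, given by its name, has taken for a name from the list of things; names that differ only in an ending like _2 or _b are one class to them, and where a whole thing is asked for, a point or a joint stands for the part that bears it (a point fixed in the world has none). Each returns a list of dicts, best first, with "score" (0 to 1); they miss things now and then, are a little off and sometimes report something else, mostly with a low value. They report only what shows in the picture. A call takes as long as a camera call. They do not tell look-alikes from the thing itself.
- bot.outline_of(target, camera): "region" (384x512 bool, what is visible of it) and "xy" ([column, row] in pixels, amid what is visible of it).
Readings, each from a call of its own:
- bot.get_t(): time.
- bot.get_qpos(): joint angles.
- bot.get_joint_vel(): joint speeds.
- bot.get_tau(): joint torques, N m.
- bot.get_tcp_pos(): TCP position.
- bot.get_tool_rot(): TCP orientation.
- bot.get_force(): force on the tool from outside, world axes, zero at the start.
- bot.get_ft_torque(): the same for the moment, N m.
- bot.get_width(): finger opening in m.
Only numpy, scipy, OpenCV 4.12 (cv2) and the standard library are available. Lean on these libraries where they do the work, as an engineer would, in place of code of your own. Each camera call takes 0.05 s, during which the arm holds its last target. There are 200 camera calls.

### The job

Finish packing the round basket: take the three light beech legs from the leaning rack and stand them upright, tenons up, in the three empty places so that all seven stand on the basket's bottom, one in the middle and six round it; lower each one to the bottom before you let go. Then push the red knob down and hold it until the yellow latch catches and the basket stays down. Leave the dark leg in the rack and do not disturb the other things on the bench.

Things in the scene. Friction and masses are not known exactly. Their poses are not given: they have to be found in the camera images.
- leg_a_mid (a point): Leg to be packed: light beech furniture leg, 140 mm long: cylinder 44 mm across from foot to shoulder (90 mm; the lowest 12 mm taper to 32 mm), then a round tenon 18 mm across, 50 mm long, to grip it by; 0.1 kg. Point on its axis 70 mm above the foot; z from foot to tenon. Starts loose in a rack pocket, leaning 30 degrees, sunk 60 mm.
- leg_b_mid (a point): Leg to be packed: light beech furniture leg, 140 mm long: cylinder 44 mm across from foot to shoulder (90 mm; the lowest 12 mm taper to 32 mm), then a round tenon 18 mm across, 50 mm long, to grip it by; 0.1 kg. Point on its axis 70 mm above the foot; z from foot to tenon. Starts loose in a rack pocket, leaning 30 degrees, sunk 60 mm.
- leg_c_mid (a point): Leg to be packed: light beech furniture leg, 140 mm long: cylinder 44 mm across from foot to shoulder (90 mm; the lowest 12 mm taper to 32 mm), then a round tenon 18 mm across, 50 mm long, to grip it by; 0.1 kg. Point on its axis 70 mm above the foot; z from foot to tenon. Starts loose in a rack pocket, leaning 30 degrees, sunk 60 mm.
- leg_1_mid (a point): Leg already standing upright in the basket, loose: same shape and size as leg_a. Point on its axis 70 mm above the foot, z up the leg. The four stand at four of the six outer places, at 46 mm from the basket's axis; the middle and two outer places (not next to one another) are empty.
- leg_2_mid (a point): Leg already standing upright in the basket, loose: same shape and size as leg_a. Point on its axis 70 mm above the foot, z up the leg. The four stand at four of the six outer places, at 46 mm from the basket's axis; the middle and two outer places (not next to one another) are empty.
- leg_3_mid (a point): Leg already standing upright in the basket, loose: same shape and size as leg_a. Point on its axis 70 mm above the foot, z up the leg. The four stand at four of the six outer places, at 46 mm from the basket's axis; the middle and two outer places (not next to one another) are empty.
- leg_4_mid (a point): Leg already standing upright in the basket, loose: same shape and size as leg_a. Point on its axis 70 mm above the foot, z up the leg. The four stand at four of the six outer places, at 46 mm from the basket's axis; the middle and two outer places (not next to one another) are empty.
- leg_dark_mid (a point): Dark walnut leg of another order, same shape and size, in the fourth pocket of the rack: stays there. Point on its axis 70 mm above the foot, z up the leg.
- rack: Fixed plywood rack, blue trough of four square pockets (47 mm wide, 60 mm deep, 57 mm apart in a row along the rack's y) tilted so that the legs lean 30 degrees towards the rack's -x, the robot's side. Base 130 x 262 mm, whole 107 mm high. Origin under the middle of its base, z up.
- basket_axis (a point): Round open aluminium basket, 139 mm inside, 75 mm high. Point on its axis, on its metal floor, 50 mm above the table while up; z up. A loose black rubber disc 6 mm thick lies on the floor: seated legs have feet 6 mm, shoulders 96 mm and tenon tops 146 mm above this point. Seven legs just fit, one in the middle and six round it, neighbours about 46 mm apart.
- knob_top (a point): Centre of the flat top of the red push knob, 48 mm across, fixed to the basket on an arm 125 mm from its axis; 170 mm above the table while the basket is up. Pressed straight down it takes the whole basket with it.
- basket (a joint): How far the sprung basket is down, m: 0 up (start), 0.024 on its stop. With all legs in, 10 to 20 N on the knob take it down; 8 N more than seven legs' weight and it starts to sink. From 0.020 on the yellow latch can slide in over its tongue, taking about half a second, and then holds it at about 0.019; else it rises again.
- stage: Green fixed stage, 210 mm across and 14 mm thick, that carries the basket on its spring. Origin under its centre, z up; +x points to the yellow latch (83 to 160 mm from the axis, 60 mm high), -x to the red knob.
- latch (a joint): Yellow sprung latch slide, m: 0 fully in (also at the start), about 0.009 pushed out while the basket's tongue passes, back near 0 when caught.
- glue_mid (a point): Yellow glue bottle, 56 mm across, 165 mm tall, standing between rack and basket: leave alone. Point on its axis 80 mm up.
- tin_mid (a point): Blue tin, 84 mm across, 120 mm tall: leave alone. Point on its axis 60 mm up.
- jar_mid (a point): Amber screw jar, 66 mm across, 90 mm tall: leave alone. Point on its axis 45 mm up.
- mallet_grip (a point): Hammer, 270 mm long, lying flat: leave alone. Point on its handle.
- sander_mid (a point): Cork sanding block with a wooden grip, 110 x 65 x 45 mm: leave alone. Point at its middle, 20 mm up.
Mind the look-alikes: they are no part of the job. What is shaped like the part that bears leg_4_mid but blue or pink is not meant. Leave any pink or turquoise look-alike of the part that bears leg_1_mid alone.

How it is judged:
By the outcome, as a careful person would: the job done as asked, in the order asked, and still so for the second after the job is handed in, with the robot touching nothing.
It also fails if it takes over 72 s, if anything falls off the work surface, if the arm or the gripper's body presses on something with over 40 N, if the wrist force passes 120 N, or if a joint passes its speed limit or range.

## Working session

There is one attempt and no reset: what is moved stays moved. The work goes in short steps, each a Python script; the robot and the scene stay as the last script left them, time stands still between calls to the robot, and variables do not carry over. Pictures are saved under pics/ and viewed, about 8 in all and at most 12, crops included, and the job is handed in when it is done.

```bash
mkdir -p pics; cat > h.py <<'E'
from rig import bot
import numpy as np, cv2
from scipy.spatial.transform import Rotation as Ro
def q2R(q): return Ro.from_quat([q[1],q[2],q[3],q[0]]).as_matrix()
def R2q(R):
    q=Ro.from_matrix(R).as_quat(); return [q[3],q[0],q[1],q[2]]
def cam(name):
    c=bot.get_calibration(name); K=np.array(c['mtx'])
    if name=='wrist':
        T=np.eye(4);T[:3,:3]=q2R(bot.get_tool_rot());T[:3,3]=bot.get_tcp_pos()
        return K,T@np.array(c['hand_eye'])
    R=np.array(c['R']);t=np.array(c['t']).ravel()
    T=np.eye(4);T[:3,:3]=R.T;T[:3,3]=-R.T@t
    return K,T
def grab(name):
    K,T=cam(name); im,d=bot.grab_frame(name)
    v,u=np.mgrid[:384,:512]
    P=np.stack([(u-K[0,2])/K[0,0]*d,(v-K[1,2])/K[1,1]*d,d],-1)@T[:3,:3].T+T[:3,3]
    P[d<=0]=np.nan
    return im,d,P
def save(im,f): cv2.imwrite(f,np.ascontiguousarray(im[...,::-1]))
E
python3 - <<'E'
from h import *
ims=[]
for n in ['scene','side']:
    im,d,P=grab(n); ims.append(im); np.savez('/tmp/%s.npz'%n,im=im,P=P); c=cam(n)[1]; print(n,c[:3,3].round(2),c[:3,2].round(2))
    for t in ['leg_a_mid','leg_dark_mid','rack','basket_axis','knob_top','stage','latch','glue_mid']:
        r=bot.outline_of(t,n)
        for o in r[:10]:
            m=o['region']; print(n,t,round(o['score'],2),np.round(o['xy']),m.sum(),np.nanmedian(P[m],0).round(3), im[m].mean(0).round())
save(cv2.resize(np.hstack(ims),(800,300)) if 0 else cv2.resize(ims[0],(800,600)),'pics/1.png')
save(cv2.resize(ims[1],(800,600)),'pics/2.png')
print(bot.get_t())
E
```

```text
scene [ 1.02 -0.51  1.  ] [-0.38  0.48 -0.79]
scene leg_a_mid 0.82 [197. 233.] 366 [ 0.555 -0.193  0.118] [137. 113.  89.]
scene leg_dark_mid 0.6 [160. 247.] 384 [ 0.497 -0.289  0.117] [68. 52. 50.]
scene rack 0.86 [175. 272.] 3528 [ 0.557 -0.302  0.064] [78. 81. 98.]
scene basket_axis 0.84 [282. 163.] 1185 [0.567 0.207 0.099] [127. 112. 109.]
scene basket_axis 0.52 [195. 334.] 1203 [ 0.704 -0.395  0.024] [178. 154. 126.]
scene knob_top 0.71 [280. 164.] 1062 [0.559 0.204 0.098] [125. 109. 107.]
scene stage 0.72 [283. 174.] 2361 [0.606 0.199 0.049] [97. 99. 87.]
scene latch 0.64 [317. 177.] 99 [0.677 0.23  0.059] [203. 188.  87.]
scene latch 0.33 [275. 145.] 321 [0.527 0.214 0.13 ] [110.  90.  68.]
scene glue_mid 0.92 [221. 196.] 568 [ 0.498 -0.024  0.094] [156. 134.  88.]
side [ 0.33 -1.22  1.15] [ 0.16  0.76 -0.63]
side leg_a_mid 0.58 [259. 241.] 267 [ 0.551 -0.206  0.117] [160. 132.  99.]
side leg_a_mid 0.39 [236. 179.] 900 [0.545 0.182 0.095] [146. 130. 126.]
side leg_dark_mid 0.68 [250. 265.] 299 [ 0.49  -0.301  0.117] [90. 65. 54.]
side leg_dark_mid 0.57 [254. 160.] 71 [0.623 0.225 0.145] [158. 129.  98.]
side rack 0.68 [266. 286.] 2517 [ 0.533 -0.347  0.061] [ 99. 102. 113.]
side rack 0.38 [251. 150.] 61 [0.616 0.227 0.176] [164. 135. 100.]
side basket_axis 0.6 [235. 177.] 913 [0.543 0.183 0.094] [146. 129. 126.]
side knob_top 0.6 [238. 175.] 860 [0.532 0.178 0.094] [148. 130. 128.]
side knob_top 0.25 [320. 237.] 526 [ 0.759 -0.182  0.063] [160. 146. 136.]
side stage 0.55 [266. 176.] 61 [0.676 0.221 0.056] [209. 192.  66.]
side glue_mid 0.83 [228. 217.] 504 [ 0.484 -0.035  0.083] [180. 158.  89.]
0.9
```

View pics/1.png

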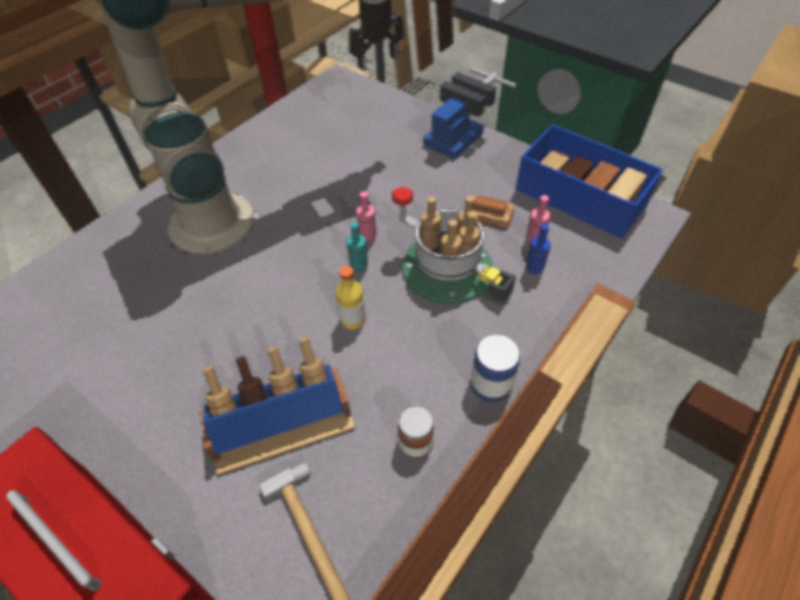

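View pics/2.png

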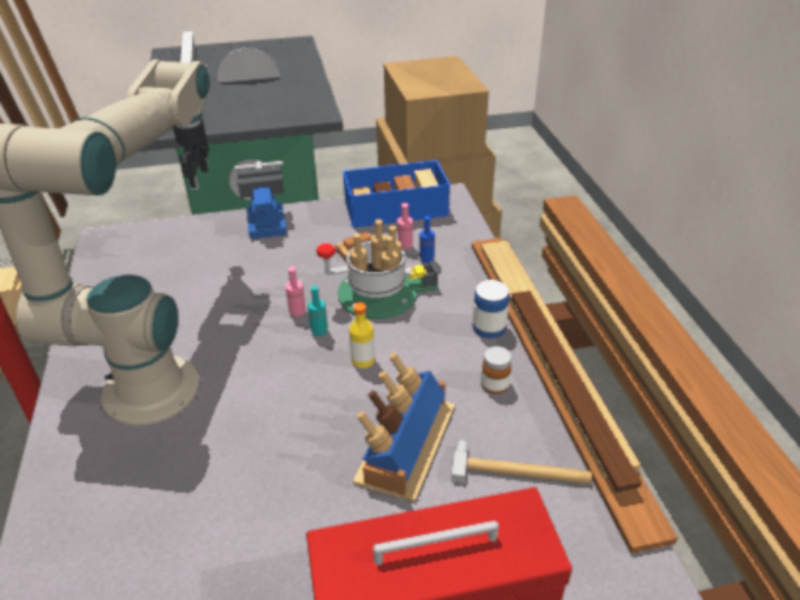

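Pixel positions in the 800x600 scene picture:
- Rack legs: light at (213,390), (282,370) and (312,360), dark at (250,380).
- Basket at (450,245), red knob at (402,195), yellow latch at (492,275).
- Look-alikes, all bottles: pink at (366,215) and (540,215), turquoise at (356,245), blue at (538,250). The glue is at (350,300).

By the description I want the three light legs in the blue trough. Next I look at the basket and the rack from above with the wrist camera.

```bash
python3 - <<'E'
from h import *
print(np.round(bot.get_calibration('wrist')['hand_eye'],3).tolist(), np.round(bot.get_calibration('wrist')['mtx'],1).tolist())
R0=q2R(bot.get_tool_rot()); print(R0.round(2).tolist())
def down(yaw): # tool x along yaw, z down
    c,s=np.cos(yaw),np.sin(yaw); return np.array([[c,s,0],[s,-c,0],[0,0,-1.]])
HE=np.array(bot.get_calibration('wrist')['hand_eye'])
def look(tgt,h,yaw):
    R=down(yaw); # put camera above the target
    p=np.array([*tgt,0.1])+[0,0,h]; p=p-R@HE[:3,3]; return p,R2q(R)
ims=[]
for i,(t,h) in enumerate([((0.59,0.21),0.38),((0.54,-0.26),0.36)]):
    ok=False
    for hh in (h,h-.04,h-.08,h-.12):
        for yaw in np.deg2rad([-90,90,0,180,-60,60,120,-120,-30,30]):
            p,q=look(t,hh,yaw)
            if bot.inverse_kinematics(p,q) is None: continue
            try: bot.movep(p,q); ok=True;break
            except bot.Unreachable: pass
        if ok: break
    print(ok,p.round(3),np.rad2deg(yaw),hh,bot.get_t())
    bot.wait(0.2)
    im,d,P=grab('wrist'); np.savez('/tmp/w%d.npz'%i,im=im,P=P,d=d); ims.append(im)
    for n in ['leg_a_mid','basket_axis','knob_top','latch','rack']:
        for o in bot.outline_of(n,'wrist')[:8]:
            m=o['region']; print(n,round(o['score'],2),np.round(o['xy']),m.sum(),np.nanmedian(P[m],0).round(3))
    save(cv2.resize(im,(640,480)),'pics/w%d.png'%i)
E
```

```text
[[1.0, -0.0, 0.0, -0.0], [0.0, 0.948, 0.317, -0.082], [-0.0, -0.317, 0.948, -0.12], [0.0, 0.0, 0.0, 1.0]] [[278.7, 0.0, 253.0], [0.0, 278.7, 196.4], [0.0, 0.0, 1.0]]
[[0.28, 0.96, 0.0], [0.96, -0.28, 0.0], [0.0, 0.0, -1.0]]
True [0.508 0.21  0.36 ] -90.0 0.38 2.6333
leg_a_mid 0.74 [223. 163.] 4889 [0.522 0.226 0.118]
basket_axis 0.62 [224. 162.] 4997 [0.522 0.225 0.118]
basket_axis 0.42 [246. 162.] 1193 [0.525 0.22  0.146]
knob_top 0.6 [224. 162.] 5236 [0.525 0.226 0.118]
latch 0.84 [236.  34.] 706 [0.675 0.232 0.06 ]
rack 0.69 [494. 127.] 2542 [ 0.555 -0.171  0.012]
rack 0.69 [223. 162.] 5119 [0.523 0.226 0.118]
rack 0.23 [242. 161.] 1240 [0.525 0.221 0.146]
True [ 0.458 -0.26   0.34 ] -90.0 0.36 4.8583
leg_a_mid 0.61 [197.  93.] 2012 [ 0.552 -0.198  0.119]
```

View pics/w0.png

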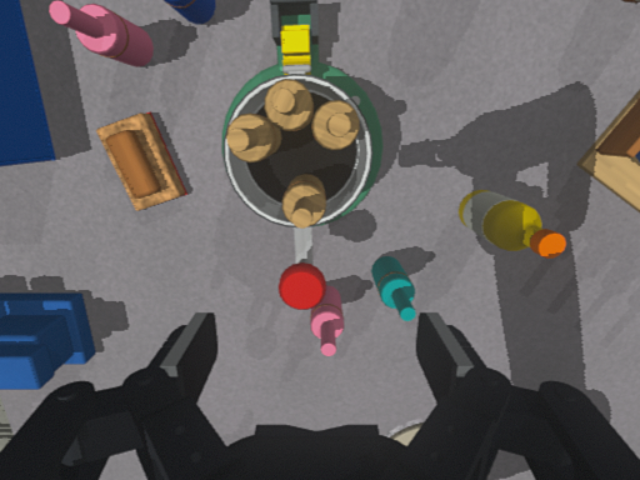

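View pics/w1.png

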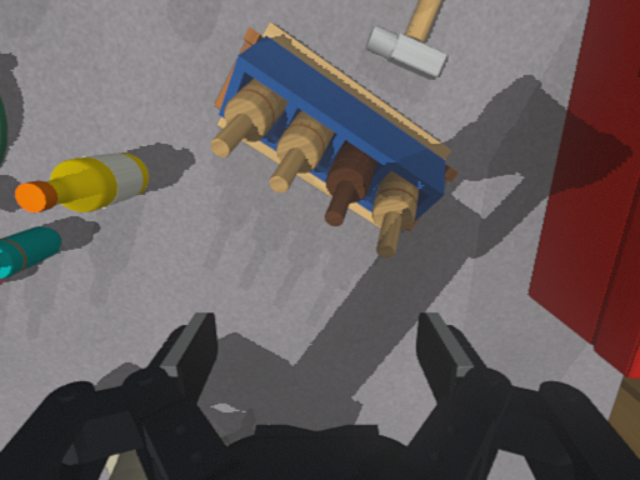

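The wrist views show the basket with standing legs at (290,100), (338,122), (252,135) and (305,200). The empty places are the middle, right-below and left-below. The knob is at (302,287) and the latch at (296,45). In the rack the tenon tips of the light legs are at (220,148), (278,184) and (388,250), and the dark one is at (335,218). Next I fit the leg profile to the depth points.

```bash
cat > fit.py <<'E'
import numpy as np
from scipy.optimize import least_squares
PROF=np.array([[0,0],[16,0],[22,12],[22,90],[9,90],[9,140],[0,140]])/1e3
def sdf(P,foot,a):
    v=P-foot; s=v@a; r=np.linalg.norm(v-np.outer(s,a),axis=1); X=np.stack([r,s],1)
    best=None
    for A,B in zip(PROF[:-1],PROF[1:]):
        t=np.clip(((X-A)@(B-A))/((B-A)@(B-A)),0,1); d=np.linalg.norm(X-(A+t[:,None]*(B-A)),axis=1)
        best=d if best is None else np.minimum(best,d)
    return best,s,r
def fit_leg(P,foot,a,smin,gate=(.03,.012,.006),fixz=None):
    a=a/np.linalg.norm(a); foot=np.array(foot,float)
    for g in gate:
        d,s,r=sdf(P,foot,a); Q=P[(d<g)&(s>smin)&(s<.16)&(r<.032)]
        e1=np.cross(a,[0,1,0.]);e1/=np.linalg.norm(e1);e2=np.cross(a,e1)
        def un(p):
            b=a+p[3]*e1+p[4]*e2; b/=np.linalg.norm(b); c=foot+.1*a; 
            return c+p[:3]-.1*b,b
        f=lambda p: sdf(Q,*un(p))[0]
        o=least_squares(f,np.zeros(5),loss='soft_l1',f_scale=.001,x_scale=[.001]*3+[.01]*2,diff_step=1e-4)
        foot,a=un(o.x)
    return foot,a,len(Q),np.median(f(o.x))
def circ(xy,w=None):
    def f(p): return np.hypot(xy[:,0]-p[0],xy[:,1]-p[1])-p[2]
    o=least_squares(f,[*xy.mean(0),.07],loss='soft_l1',f_scale=.001); return o.x,np.median(abs(f(o.x)))
E
python3 - <<'E'
from fit import *
import cv2
def load(n):
    z=np.load('/tmp/%s.npz'%n); return z['im'],z['P']
def wood(im,P):
    h=cv2.cvtColor(im,cv2.COLOR_RGB2HSV); m=(h[...,0]<22)&(h[...,1]>60)&np.isfinite(P[...,2]); return m
im,P=load('w0')
h=cv2.cvtColor(im,cv2.COLOR_RGB2HSV)
# knob
red=((h[...,0]<6)|(h[...,0]>174))&(h[...,1]>170)&(P[...,2]>.155)&(abs(P[...,1]-.21)<.1)
print('knob',P[red].mean(0),P[red].std(0), red.sum(), np.percentile(P[red],[2,98],axis=0))
# rim
near=np.hypot(P[...,0]-.6,P[...,1]-.21)<.1
rim=near&(abs(P[...,2]-.125)<.004)&(h[...,1]<60)
c,e=circ(P[rim][:,:2]); print('rim',rim.sum(),c,e,np.median(P[rim][:,2]))
W=wood(im,P)&near&(P[...,2]>.1)
for uv in [(290,100),(338,122),(252,135),(305,202)]:
    u,v=int(uv[0]/1.25),int(uv[1]/1.25); p=np.nanmedian(P[v-2:v+3,u-2:u+3].reshape(-1,3),0)
    f,a,n,r=fit_leg(P[W],[p[0],p[1],.056],np.array([0,0.01,1]),.04); print('leg',p.round(3),f.round(4),a.round(3),n,r, (f+.09*a)[:2].round(4), np.rad2deg(np.arctan2((f+.09*a)[1]-c[1],(f+.09*a)[0]-c[0])).round(1),np.hypot(*((f+.09*a)[:2]-c[:2])).round(4))
for name in ['w1','scene','side']:
    im,P=load(name)
    if name=='w1':
        G=[]
        for uv in [(220,148),(278,184),(335,218),(388,250)]:
            u,v=int(uv[0]/1.25),int(uv[1]/1.25); G.append(np.nanmedian(P[v-1:v+2,u-1:u+2].reshape(-1,3),0))
        G=np.array(G); row=G[0]-G[3]; row[2]=0; row/=np.linalg.norm(row); print(G.round(3),row,np.rad2deg(np.arctan2(row[1],row[0]))); mx=np.array([-row[1],row[0],0]) # -x side
        if mx[0]>0: mx=-mx
        A=np.cos(np.pi/6)*np.array([0,0,1])+np.sin(np.pi/6)*mx
    ok=np.isfinite(P[...,2])&(P[...,2]>.06)
    h=cv2.cvtColor(im,cv2.COLOR_RGB2HSV); ok&=~((h[...,0]>100)&(h[...,0]<135)&(h[...,1]>90))
    for g in G:
        f,a,n,r=fit_leg(P[ok],g-.135*A,A,.045); print(name,'mid',(f+.07*a).round(4),'top',(f+.14*a).round(4),a.round(3),'lean',np.rad2deg(np.arccos(a[2])).round(1),'az',np.rad2deg(np.arctan2(a[1],a[0])).round(1),n,round(r,4))
E
```

```text
knob [0.44237723 0.22418073 0.16899018] [0.01115951 0.01132393 0.00165506] 985 [[0.42151272 0.20373723 0.16439364]
 [0.46072111 0.24423861 0.17092882]]
rim 53 [0.56335006 0.22854106 0.0724378 ] 0.0009508228437390409 0.12123066128736582
leg [0.61  0.23  0.196] [0.6063 0.2367 0.0558] [ 0.013 -0.006  1.   ] 1480 0.0007029181068563123 [0.6075 0.2362] 9.8 0.0448
leg [0.595 0.194 0.196] [0.5948 0.197  0.0557] [-0.006 -0.014  1.   ] 1346 0.0006883668053296304 [0.5942 0.1957] -46.8 0.045
leg [0.584 0.263 0.18 ] [0.5817 0.2713 0.0557] [0.001 0.001 1.   ] 1349 0.0006228181817675982 [0.5818 0.2713] 66.7 0.0466
leg [0.527 0.22  0.166] [0.518  0.222  0.0556] [-0.001 -0.001  1.   ] 1090 0.00033920087192342713 [0.5179 0.2219] -171.7 0.046
[[ 0.525 -0.18   0.158]
 [ 0.495 -0.227  0.158]
 [ 0.465 -0.277  0.159]
 [ 0.435 -0.325  0.159]] [0.52587705 0.8505606  0.        ] 58.2726952867954
w1 mid [ 0.5552 -0.1983  0.098 ] top [ 0.5242 -0.1788  0.1577] [-0.442  0.278  0.853] lean 31.5 az 147.9 1971 0.0003
w1 mid [ 0.5248 -0.2466  0.098 ] top [ 0.4939 -0.2271  0.1577] [-0.441  0.279  0.853] lean 31.4 az 1
[... 498 characters left out ...]
 [ 0.4955 -0.292   0.0984] top [ 0.4651 -0.2726  0.1584] [-0.434  0.277  0.858] lean 31.0 az 147.5 354 0.0007
scene mid [ 0.4652 -0.3406  0.0987] top [ 0.4342 -0.3208  0.1583] [-0.442  0.282  0.852] lean 31.6 az 147.4 386 0.0008
side mid [ 0.558  -0.1988  0.0987] top [ 0.5277 -0.1795  0.1588] [-0.432  0.276  0.859] lean 30.8 az 147.4 251 0.0012
side mid [ 0.5279 -0.2473  0.0986] top [ 0.4969 -0.2277  0.1582] [-0.444  0.279  0.852] lean 31.6 az 147.8 268 0.0014
side mid [ 0.4981 -0.2957  0.0988] top [ 0.4661 -0.2763  0.1579] [-0.457  0.277  0.845] lean 32.3 az 148.8 287 0.0012
side mid [ 0.4668 -0.3431  0.0986] top [ 0.4367 -0.3249  0.1591] [-0.431  0.26   0.864] lean 30.2 az 148.9 307 0.0013
```

```bash
cat > job.py <<'E'
from h import *
from fit import *
S=.121  # TCP height along the leg from the foot
C=np.array([.5627,.2290])
def place_xy(deg,r=.0464):
    return C+r*np.array([np.cos(np.deg2rad(deg)),np.sin(np.deg2rad(deg))])
def down(yaw):
    c,s=np.cos(yaw),np.sin(yaw); return np.array([[c,s,0],[s,-c,0],[0,0,-1.]])
def orient(a,xdir):
    z=-a; x=xdir-(xdir@z)*z; x/=np.linalg.norm(x); return np.stack([x,np.cross(z,x),z],1)
def pick(foot,a,row,hoverxy,pyaw):
    q=bot.get_qpos(); best=None
    perp=np.cross(row,[0,0,1.])
    for name,x in [('row',row),('-row',-row),('perp',perp),('-perp',-perp)]:
        R=orient(a,x); o=R2q(R)
        js=[bot.inverse_kinematics(foot+a*(S+k),o) for k in (.09,0)]
        js+=[bot.inverse_kinematics(foot+a*(S+.09)+[0,0,.14],o)]
        if any(j is None for j in js): continue
        cost=np.abs(np.array(js[0])-q).max()
        print(name,np.round(js[1],2),round(cost,2))
        if best is None or cost<best[0]: best=(cost,R)
    R=best[1];o=R2q(R)
    bot.command_gripper(.045)
    bot.movep(foot+a*(S+.09),o)
    bot.move_linear(foot+a*S,vel=.12)
    bot.command_gripper(.0,40); bot.wait(.1)
    print('width',bot.get_width(),'F',np.round(bot.get_force(),1))
    bot.move_linear(foot+a*(S+.09),vel=.12)
    print('F',np.round(bot.get_force(),1),bot.get_width())
    bot.move_linear(foot+a*(S+.09)+[0,0,.14],vel=.25)
    hover(hoverxy,pyaw)
def hover(xy,pyaw,z=.355):
    q=bot.get_qpos();best=None
    for y in (pyaw,pyaw+np.pi):
        j=bot.inverse_kinematics([*xy,z],R2q(down(y)))
        if j is None: continue
        c=np.abs(np.array(j)-q).max()
        if best is None or c<best[0]: best=(c,y)
    print('yaw',np.rad2deg(best[1]),best[0])
    bot.movep([*xy,z],R2q(down(best[1]))); bot.wait(.15)
    print('t',bot.get_t(),np.round(bot.get_qpos(),2))
def look(tag):
    Rt=q2R(bot.get_tool_rot());tcp=np.array(bot.get_tcp_pos())
    im,d,P=grab('wrist'); np.savez('/tmp/%s.npz'%tag,im=im,P=P,d=d); save(im,'pics/%s.png'%tag)
    hs=cv2.cvtColor(im,cv2.COLOR_RGB2HSV); W=(hs[...,0]<22)&(hs[...,1]>60)&np.isfinite(P[...,2])
    return im,P,W,Rt,tcp
def heldfit(P,W,Rt,tcp):
    a=-Rt[:,2]; f,a2,n,r=fit_leg(P[W],tcp-a*S,a+1e-6,-.01,gate=(.015,.008,.005))
    print('held: foot err(tool)',((f-tcp)@Rt+[0,0,-S]).round(4),'axis(tool)',(a2@Rt).round(3),n,round(r,4)); return f,a2
E
python3 - <<'E'
from job import *
mid=np.array([.5552,-.1983,.098]);a=np.array([-.4411,.2788,.853]);a/=np.linalg.norm(a)
row=np.array([.526,.8506,0])
pick(mid-.07*a,a,row,place_xy(251.2),np.deg2rad(161.2))
im,P,W,Rt,tcp=look('held1'); heldfit(P,W,Rt,tcp)
E
```

```text
row [-0.35 -0.1   1.86 -0.15  0.85 -1.29] 2.28
-row [-0.35 -0.1   1.86 -0.15  0.85  1.85] 0.86
perp [-0.35 -0.1   1.86 -0.15  0.85  0.27] 0.81
-perp [-0.35 -0.1   1.86 -0.15  0.85 -2.87] 3.86
width 0.016546886756267226 F [-4.5  2.4  5.8]
F [-0.6  0.3 -1.2] 0.016931408730183253
yaw 341.2 0.5984357612953437
t 11.0667 [ 0.26  0.21  1.03 -0.    1.9   0.59]
held: foot err(tool) [-0.      0.0002  0.001 ] axis(tool) [-0.001 -0.    -1.   ] 5820 0.0002
```

View pics/held1.png

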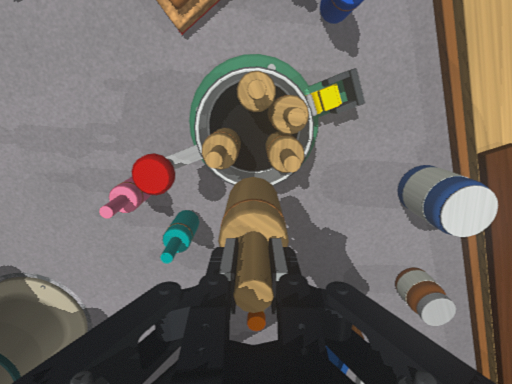

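Held leg fits within 1 mm and is straight in the jaws. I refit the neighbours from this same view, pick the point of most clearance, and lower with a force check.

```bash
cat >> job.py <<'E'
def legs_in(P,W,guess,z0=.0558):
    near=(np.hypot(P[...,0]-C[0],P[...,1]-C[1])<.085)&(P[...,2]>.1)&(P[...,2]<.2)
    out=[]
    for g in guess:
        f,a,n,r=fit_leg(P[W&near],[g[0],g[1],z0],np.array([0,.003,1]),.04,gate=(.012,.008,.005))
        print('  leg',f.round(4),a.round(3),n,round(r,4)); out.append((f+.05*a)[:2])
    return np.array(out)
def best(target,legs,rad=.012):
    g=np.stack(np.meshgrid(np.arange(-rad,rad,.0005),np.arange(-rad,rad,.0005)),-1).reshape(-1,2)+target
    cl=np.min([np.hypot(*(g-l).T)-.044 for l in legs]+[.0475-np.hypot(*(g-C).T)],0)
    i=cl.argmax(); print('target',g[i].round(4),'clearance',cl[i].round(4),'shift',(g[i]-target).round(4)); return g[i]
def place(xy,zend=.056):
    # xy: wanted foot-axis position
    F0=np.array(bot.get_force()); x,y,z=bot.get_tcp_pos()
    bot.move_linear([*xy,.355],vel=.1)
    bot.move_linear([*xy,S+.14],vel=.15)
    zt=S+.14
    while True:
        step=.01 if zt-S>zend+.014 else .002
        zt-=step; bot.move_linear([*xy,zt],vel=.06 if step>.005 else .03)
        F=np.array(bot.get_force())-F0
        if np.abs(F).max()>2: print('z foot',round(zt-S,4),'F',F.round(1))
        if F[2]>4 or np.hypot(*F[:2])>12 or zt-S<zend-.004: break
    print('stopped foot',round(zt-S,4),'F',F.round(1),'tcp',np.round(bot.get_tcp_pos(),4)); return zt,F
def release(xy):
    bot.command_gripper(.030); bot.wait(.1)
    zt=bot.get_tcp_pos()[2]
    bot.move_linear([*xy,zt+.05],vel=.1); bot.move_linear([*xy,.355],vel=.25)
G0=np.array([[.6070,.2364],[.5945,.1963],[.5817,.2713],[.5180,.2220]])
E
python3 - <<'E'
from job import *
im,P,W,Rt,tcp=look('held1b')
L=legs_in(P,W,G0); print(np.hypot(*(L-C).T),np.rad2deg(np.arctan2(*(L-C).T[::-1])))
t=best(place_xy(251.2),L)
if np.hypot(*(t-place_xy(251.2)))<.006:
    zt,F=place(t)
print(bot.get_t())
E
```

```text
leg [0.6084 0.2323 0.0558] [0.009 0.012 1.   ] 1342 0.0006
  leg [0.5937 0.1921 0.0557] [-0.004 -0.     1.   ] 1180 0.0005
  leg [0.5842 0.2687 0.0557] [-0.007  0.007  1.   ] 1376 0.0006
  leg [0.5187 0.2217 0.0556] [-0.002  0.003  1.   ] 1173 0.0004
[0.04634914 0.04805448 0.04524019 0.04464739] [   4.82282558  -50.13188847   62.14064652 -170.81846918]
target [0.5477 0.1861] clearance 0.002 shift [0.    0.001]
z foot 0.056 F [0.5 0.5 2.2]
z foot 0.054 F [-1.2  0.4  9.8]
stopped foot 0.054 F [-1.2  0.4  9.8] tcp [0.5482 0.1864 0.1771]
16.4083
```

```bash
python3 - <<'E'
from job import *
release(bot.get_tcp_pos()[:2]); look('after1')
mid=np.array([.5248,-.2466,.098]);a=np.array([-.4411,.2788,.853]);a/=np.linalg.norm(a)
row=np.array([.526,.8506,0])
pick(mid-.07*a,a,row,place_xy(128.5),np.deg2rad(38.5))
im,P,W,Rt,tcp=look('held2'); heldfit(P,W,Rt,tcp)
L=legs_in(P,W,np.vstack([G0,[[.5480,.1863]]])); print(np.hypot(*(L-C).T),np.rad2deg(np.arctan2(*(L-C).T[::-1])))
best(place_xy(128.5),L)
E
```

```text
row [-0.48 -0.14  1.89 -0.06  0.84 -1.47] 2.06
-row [-0.48 -0.14  1.89 -0.06  0.84  1.67] 1.08
perp [-0.48 -0.14  1.89 -0.06  0.84  0.1 ] 0.89
width 0.017080780747991995 F [-4.1  3.   5.3]
F [ 0.6  0.6 -0.9] 0.01737145954022612
yaw 38.5 0.8682923018209296
t 24.8833 [ 0.4   0.26  0.97 -0.    1.91 -0.27]
held: foot err(tool) [-0.0002 -0.0002  0.0009] axis(tool) [-0.    -0.001 -1.   ] 5913 0.0002
  leg [0.61   0.235  0.0559] [0.003 0.003 1.   ] 462 0.0004
  leg [0.5945 0.1963 0.0558] [0.    0.003 1.   ] 0 nan
  leg [0.5821 0.2715 0.0558] [-0.     0.002  1.   ] 1090 0.0003
  leg [0.5193 0.2224 0.0558] [-0.002 -0.     1.   ] 1004 0.0003
  leg [0.5493 0.1871 0.0557] [-0.004  0.003  1.   ] 326 0.0004
[0.04779777 0.04550541 0.04683195 0.04398442 0.04391486] [   7.41114584  -45.66775334   65.50957019 -171.31957753 -108.03297787]
target [0.5363 0.2653] clearance 0.0022 shift [0.0025 0.    ]
  return _methods._mean(a, axis=axis, dtype=dtype,
  ret = ret.dtype.type(ret / rcount)
```

View pics/held2.png

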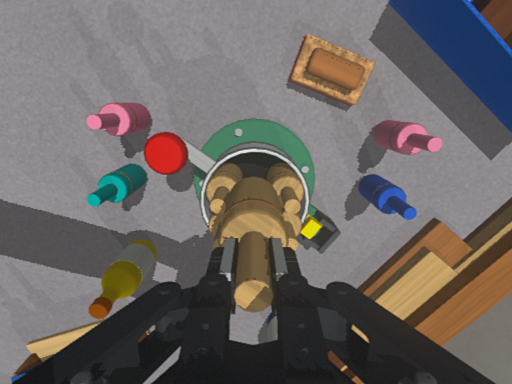

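```bash
sed -i 's/^C=.*/C=np.array([.5638,.2289])/' job.py; python3 - <<'E'
from job import *
zt,F=place([.5360,.2655])
if zt-S<.0575:
    release(bot.get_tcp_pos()[:2])
    mid=np.array([.464,-.3432,.0979]);a=np.array([-.4411,.2788,.853]);a/=np.linalg.norm(a)
    row=np.array([.526,.8506,0])
    pick(mid-.07*a,a,row,C-[.0,.0],np.deg2rad(39))
    im,P,W,Rt,tcp=look('held3'); heldfit(P,W,Rt,tcp)
    L=legs_in(P,W,np.vstack([G0,[[.5490,.1868],[.5360,.2655]]])); print(np.hypot(*(L-C).T),np.rad2deg(np.arctan2(*(L-C).T[::-1])))
    best(C,L)
print(bot.get_t())
E
```

```text
z foot 0.056 F [0.1 0.5 2.2]
z foot 0.054 F [-2.3 -0.4  9. ]
stopped foot 0.054 F [-2.3 -0.4  9. ] tcp [0.5364 0.2657 0.177 ]
row [-0.75 -0.15  1.91  0.13  0.85 -1.83] 1.55
-row [-0.75 -0.15  1.91  0.13  0.85  1.31] 1.59
perp [-0.75 -0.15  1.91  0.13  0.85 -0.26] 1.18
-perp [-0.75 -0.15  1.91  0.13  0.85  2.88] 3.16
width 0.01691207278655087 F [-4.   2.2  5.2]
F [-0.4 -0.3 -0.9] 0.01712654173402724
yaw 39.0 1.1029879746718265
t 39.4583 [ 0.32  0.3   0.92 -0.    1.92 -0.36]
held: foot err(tool) [-0.0002 -0.0006  0.0008] axis(tool) [-0.001 -0.001 -1.   ] 5855 0.0002
  leg [0.6108 0.2355 0.0558] [-0.003  0.     1.   ] 993 0.0003
  leg [0.6208 0.2535 0.0601] [-0.183 -0.369  0.911] 226 0.0017
  leg [0.5826 0.27   0.0558] [-0.005  0.01   1.   ] 1277 0.0005
  leg [0.5205 0.2219 0.0557] [-0.008  0.002  1.   ] 1285 0.0004
  leg [0.5488 0.1867 0.0558] [-0.003  0.     1.   ] 955 0.0003
  leg [0.5372 0.2634 0.0558] [-0.006  0.014  1.   ] 1300 0.0006
[0.04734062 0.04825473 0.04552128 0.04426126 0.04484792 0.04435161] [   7.98136484    7.3957236    65.88176925 -171.02719013 -109.68780606
  127.37592157]
target [0.5658 0.2284] clearance 0.0011 shift [ 0.002  -0.0005]
39.5083
```

View pics/held3.png

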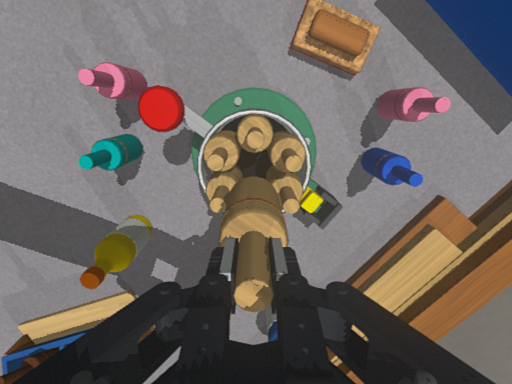

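```bash
python3 - <<'E'
from job import *
zt,F=place([.5650,.2287])
if zt-S<.0575:
    release(bot.get_tcp_pos()[:2])
    x,y=.485,.2288
    hover([x,y],-np.pi/2); 
    im,P,W,Rt,tcp=look('full')
    L=legs_in(P,W,np.vstack([[[.6108,.2355],[.595,.1945],[.5826,.27],[.5205,.2219],[.5488,.1867],[.5372,.2640]],[[.565,.2287]]])); print(np.hypot(*(L-C).T))
    h=cv2.cvtColor(im,cv2.COLOR_RGB2HSV)
    red=((h[...,0]<6)|(h[...,0]>174))&(h[...,1]>170)&(P[...,2]>.1675)&(np.hypot(P[...,0]-.4415,P[...,1]-.2242)<.05)
    print('knob',P[red].mean(0),red.sum(),np.percentile(P[red],[1,99],axis=0))
print(bot.get_t())
E
```

```text
z foot 0.08 F [-0.3  0.4  2.3]
z foot 0.056 F [-0.5  0.3  4. ]
z foot 0.054 F [-2.4  0.  11. ]
stopped foot 0.054 F [-2.4  0.  11. ] tcp [0.5654 0.2288 0.1768]
yaw 90.0 0.8421648786466871
t 47.4167 [ 0.37  0.09  1.16 -0.    1.89 -1.2 ]
  leg [0.6106 0.2361 0.0559] [-0.004 -0.001  1.   ] 907 0.0003
  leg [0.5942 0.1972 0.0556] [ 0.002 -0.019  1.   ] 579 0.0007
  leg [0.5851 0.2729 0.0563] [-0.016 -0.051  0.999] 636 0.0009
  leg [0.5197 0.2236 0.0558] [-0.006 -0.006  1.   ] 1345 0.0004
  leg [0.5487 0.1886 0.0559] [-0.002 -0.008  1.   ] 1267 0.0004
  leg [0.5372 0.2641 0.0559] [-0.01   0.015  1.   ] 1390 0.0004
  leg [0.5666 0.2312 0.056 ] [-0.016 -0.011  1.   ] 1207 0.0005
[0.0471827  0.04469283 0.04626382 0.04475995 0.04347997 0.04499115
 0.00262972]
knob [0.43862343 0.22487022 0.16968587] 1256 [[0.41917341 0.20466659 0.1675938 ]
 [0.45870001 0.24478304 0.17156484]]
47.4667
```

View pics/full.png

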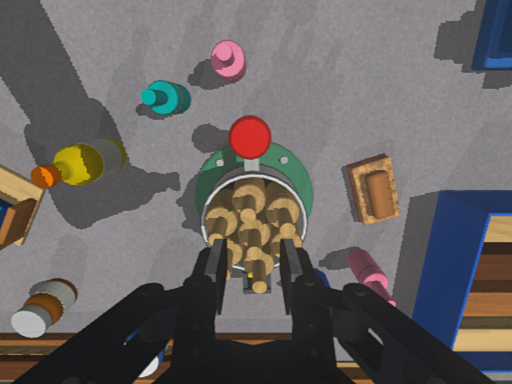

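All seven legs stand at full depth (fitted feet at z about 0.056). The knob is at pixel (250,136) and unobstructed. Now the press.

```bash
python3 - <<'E'
from job import *
k=[.4390,.2248]; T=bot.tcp_to_tips
bot.command_gripper(0)
hover(k,np.pi/2,.30)
F0=np.array(bot.get_force())
bot.move_linear([*k,.175+T],vel=.15)
z=.175; 
while z>.1458:
    z-=.001; bot.move_linear([*k,z+T],vel=.03); F=np.array(bot.get_force())-F0
    if F[2]>26: break
print('tip z',z,np.round(bot.get_tcp_pos()[2]-T,4),F.round(1))
bot.wait(1.0); print(np.round(bot.get_tcp_pos()[2]-T,4),(np.array(bot.get_force())-F0).round(1))
bot.move_linear([*k,.165+T],vel=.04); print('up F',(np.array(bot.get_force())-F0).round(1))
bot.move_linear([*k,.30],vel=.2)
hover([.485,.2288],np.pi/2)
im,P,W,Rt,tcp=look('end')
h=cv2.cvtColor(im,cv2.COLOR_RGB2HSV)
red=((h[...,0]<6)|(h[...,0]>174))&(h[...,1]>170)&(P[...,2]>.13)&(np.hypot(P[...,0]-.4415,P[...,1]-.2242)<.05)
print('knob',np.median(P[red],0),red.sum())
L=legs_in(P,W,[[.6106,.2361],[.5942,.1965],[.5835,.2715],[.5197,.2236],[.5487,.1886],[.5372,.2641],[.5656,.2302]],.037)
im,d,P=grab('scene'); save(cv2.resize(im[60:260,130:400],(810//1-10,592)),'pics/fs.png'); print(bot.get_t())
E
```

```text
yaw 90.0 0.24150802492603995
t 48.4083 [ 0.4  -0.04  1.4  -0.    1.78 -1.17]
tip z 0.14499999999999996 0.1482 [-9.4 -3.9 17.2]
0.1482 [-8.7 -4.4 17.9]
up F [ 0.1  0.8 -1.4]
yaw 90.0 0.24384374811798692
t 59.65 [ 0.37  0.09  1.17  0.    1.89 -1.2 ]
knob [0.43823471 0.22473153 0.15119595] 1229
  leg [0.6139 0.2306 0.0986] [-0.303  0.328  0.895] 246 0.0018
  leg [0.5934 0.1926 0.0398] [-0.004  0.006  1.   ] 605 0.0003
  leg [0.5833 0.2711 0.0399] [-0.013  0.01   1.   ] 893 0.0004
  leg [0.5203 0.2241 0.0399] [-0.011 -0.009  1.   ] 1199 0.0005
  leg [0.5492 0.1891 0.0399] [-0.006 -0.012  1.   ] 1184 0.0004
  leg [0.5374 0.2639 0.0399] [-0.01   0.016  1.   ] 1203 0.0004
  leg [0.5663 0.2307 0.04  ] [-0.015 -0.006  1.   ] 815 0.0005
59.75
```

View pics/fs.png

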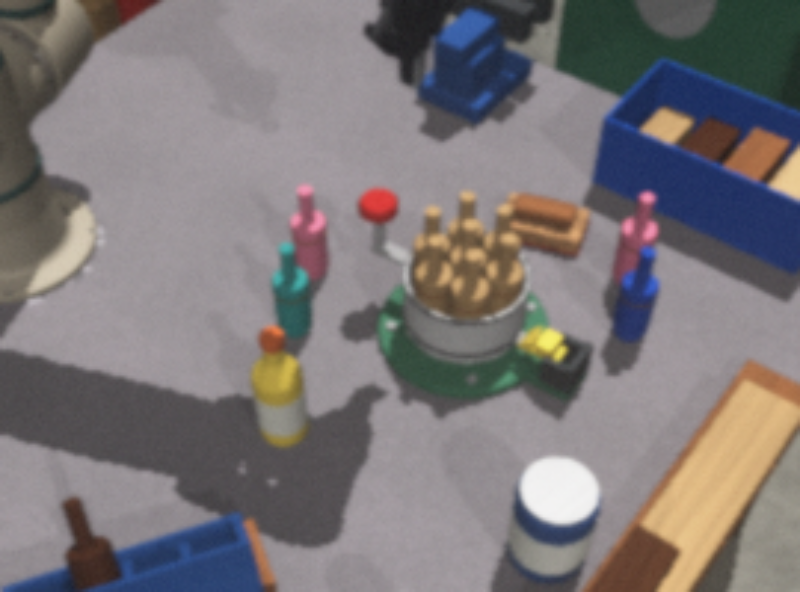

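The knob reads about 18.5 mm down, but the leg fits read only 16 mm down. I look again before handing in.

```bash
python3 - <<'E'
from job import *
bot.wait(.3)
im,P,W,Rt,tcp=look('end2')
z0=np.load('/tmp/full.npz')
for nm,A,B in [('before',z0['im'],z0['P']),('end',*[np.load('/tmp/end.npz')[k] for k in('im','P')]),('now',im,P)]:
    h=cv2.cvtColor(A,cv2.COLOR_RGB2HSV)
    red=((h[...,0]<6)|(h[...,0]>174))&(h[...,1]>170)&(np.hypot(B[...,0]-.4390,B[...,1]-.2248)<.016)
    near=np.hypot(B[...,0]-C[0],B[...,1]-C[1])<.085
    rim=near&(h[...,1]<50)&(np.hypot(B[...,0]-C[0],B[...,1]-C[1])>.068)&(B[...,2]>.09)&(B[...,2]<.135)
    w=(h[...,0]<22)&(h[...,1]>60)
    sh=[]
    for l in [[.5203,.2241],[.5492,.1891],[.5374,.2639],[.5663,.2307]]:
        r=np.hypot(B[...,0]-l[0],B[...,1]-l[1]); sh+= [np.nanpercentile(B[w&(r<.006)][:,2],80), np.nanmedian(B[w&(r>.013)&(r<.020)&(B[...,2]>.1)&(B[...,2]<.155)][:,2])]
    print(nm,'knob',np.median(B[red][:,2]).round(4),'rim',np.nanpercentile(B[rim][:,2],[50,95]).round(4),'top/shoulder',np.round(sh,4))
print(bot.get_t())
E
```

```text
before knob 0.1699 rim [0.119  0.1208] top/shoulder [0.1963 0.1458 0.1964 0.1459 0.1966 0.1458 0.1966 0.1459]
end knob 0.1514 rim [0.1012 0.1026] top/shoulder [0.1803 0.1298 0.1802 0.1299 0.1805 0.1297    nan 0.1299]
now knob 0.1514 rim [0.1011 0.1025] top/shoulder [0.1804 0.1298 0.1805 0.1298 0.1805 0.1298    nan 0.1298]
60.1
  return np.nanmean(a, axis, out=out, keepdims=keepdims)
```

The basket is latched and stable at 18.4 mm down, but all the legs ride equally about 2.4 mm high. I gently press the middle tenon (about 6 N at most) to see whether it's a jam or the disc resting on something.

```bash
python3 - <<'E'
from job import *
T=bot.tcp_to_tips; k=[.5655,.2303]
bot.move_linear([*k,.30],vel=.2)
F0=np.array(bot.get_force()); bot.move_linear([*k,.184+T],vel=.15)
z=.184
while z>.1765:
    z-=.0015; bot.move_linear([*k,z+T],vel=.05); F=np.array(bot.get_force())-F0
    print(round(z,4),round(bot.get_tcp_pos()[2]-T,4),F.round(1))
    if F[2]>5 or bot.get_t()>66: break
bot.move_linear([*k,.26],vel=.2)
bot.move_linear([.485,.2288,.355],vel=.25); bot.wait(.1)
im,P,W,Rt,tcp=look('end3')
L=legs_in(P,W,[[.5942,.1940],[.5835,.2715],[.5203,.2240],[.5492,.1890],[.5374,.2640],[.5663,.2305]],.039)
h=cv2.cvtColor(im,cv2.COLOR_RGB2HSV)
red=((h[...,0]<6)|(h[...,0]>174))&(h[...,1]>170)&(np.hypot(P[...,0]-.4390,P[...,1]-.2248)<.016)
print('knob',np.median(P[red][:,2]),bot.get_t())
E
```

```text
0.1825 0.1833 [ 0.9 -0.3  0.3]
0.181 0.1809 [ 1.7 -0.1 -0.1]
0.1795 0.1801 [ 0.8 -0.3  3.2]
0.178 0.1801 [-0.2 -0.6  9. ]
  leg [0.5934 0.1932 0.0398] [-0.004  0.002  1.   ] 607 0.0004
  leg [0.5831 0.2714 0.0399] [-0.011  0.007  1.   ] 904 0.0004
  leg [0.5202 0.2243 0.0399] [-0.011 -0.01   1.   ] 1200 0.0005
  leg [0.5495 0.1896 0.0398] [-0.009 -0.016  1.   ] 1199 0.0004
  leg [0.5374 0.2637 0.0399] [-0.011  0.018  1.   ] 1213 0.0004
  leg [0.5664 0.231  0.04  ] [-0.015 -0.009  1.   ] 831 0.0005
knob 0.15134760146708304 63.7667
```

```bash
python3 -c "
from rig import bot
bot.close_job(); print(bot.get_t())"
```

```text
the job is handed in; nothing more can be done
the job is handed in; nothing more can be done
```

The basket is packed and latched, and I handed the job in at about 64 s. One check disagreed: with the basket down, the legs sit about 2.4 mm higher above its floor than the basket's travel predicts.

- **Packing:** I took the three light legs from the rack and lowered them into two outer places and the middle. I let go of each only after the force showed it was on the bottom (feet at z about 0.056, as intended). All seven stood upright before the press.
- **Latching:** I pushed the knob down about 22 mm at about 18 N and held it for 1 s. After I let go, the knob stayed 18.5 mm down in three pictures over about 4 s, so the latch had caught.
- **The disagreement:** The knob and rim went down 18.5 mm but the legs only 16 mm. The six legs I could fit all read the same height; the leg nearest the latch was partly hidden and its fit failed. I pressed the middle tenon with up to 9 N and it did not move, so it is not jammed. My guess is that the rubber disc rests on something fixed under the basket.
- **Rest of the bench:** In the last scene picture the dark leg is in the rack and the bottles, tin and sanding block stand where they were. The jar and hammer were outside that crop.

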